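# Stand the thread-reel frame on its kickstand and hold it upright

### The arm

A 7-joint arm with a two-finger parallel gripper is mounted at the origin on a cart in front of the work surface, level with it; the furniture and walls round the work are solid. World frame = base frame: x ahead of the robot, y to its left, z up, the work surface at z = 0. Lengths are in m, angles in rad, forces in N, time in s.
With the tool pointing down it reaches from about 0.425 to 0.875 m from the base axis. Payload 4.7 kg.
Tool frame: the origin (TCP) lies at the very end of the fingers, on their centre line; the grasp point (between the pads) lies 19 mm behind it; z points along the fingers, y is the line along which they close (so a half turn about z gives the same grasp; the last joint's range is limited). The gripper opens to 87 mm and grips with 3 to 60 N. Pads are 19 mm wide; open, the fingers measure 117 mm over their backs; the gripper's body (75 mm by 190 mm) begins 51 mm behind the grasp point.
Start: joints at [1.328, 0.321, -0.07, 1.45, 0.023, 1.371, -0.057], TCP at [0.165, -0.629, 0.223] pointing down, gripper open.
Joint ranges: [-2.86, 2.86], [-0.3, 2.09], [-1.38, 1.24], [0.06, 2.45], [-1.56, 4.7], [0.09, 2.05], [-2.69, 2.69]. Speed limits (rad/s): [2.57, 2.57, 3.14, 3.14, 3.14, 3.14, 3.14].

### API

Orientations are given as a rotation vector (axis times angle).
In Python, from bench import ctrl, vision gives the robot as it stands.
- The arm moves only by the tool jog_arm, never from a script. Its argument "increments" is a list of rows, each an object of numbers: "tx", "ty", "tz": the shift along the tool's x, y, z in mm; "wx", "wy", "wz": the turn, a rotation vector about the tool's x, y, z in rad; "gripper": the opening, from 0 (shut) to 1 (fully open). In form: [{"tx": .., "ty": .., "tz": .., "wx": .., "wy": .., "wz": .., "gripper": ..}, ...]. A call has exactly 5 rows; each row is the pose to reach, as a shift and turn from the pose commanded when the call began, along the tool's axes at that moment; what a row does not reach only later rows make up. A row lasts 1/12 s, in which the tool goes at most 41.7 mm and 7.16 degrees, less where a joint would pass 70% of its speed; a pose out of reach is approached as far as the arm can. A call with a gripper value outside its range is refused whole. The fingers move at their own pace and stop on an object; "grip_force" is the grip in N (left out, the last holds). Time passes only in rows, so rows that repeat a pose let the fingers close, or fill a call up. It gives the time, the measured TCP pose, the force, the opening and the grip force at its end, in the units of the state.
- ctrl.get_state(): the state, without advancing time (a new reading comes with each control period).
- vision.get_image(name): name is "side" or "top"; returns a dict with "color" (400x640x3 uint8, blue, green, red), "fx", "fy", "cx", "cy" (pixels), "k1" (the pictures are not rectified: a ray, as slopes to the right and down, at radius r is drawn at 1 + k1 r^2 times it, then the intrinsics apply), "extrinsics" (4x4, takes a point from world to camera coordinates). Camera axes: x right, y down, z forward; pixel columns grow to the right and rows downward; lengths in m; the calibration is good to about 2 mm. A picture is of the moment at which its call begins. There is no depth.
- ctrl.close_job(): hands the job in; it is judged then, once.
Trained networks look in the newest picture that a camera, given by its name, has taken for a name from the list of things; names that differ only in an ending like _2 or _b are one class to them, and where a whole thing is asked for, a point or a joint stands for the part that bears it (a point fixed in the world has none). Each returns a list of dicts, best first, with "conf" (0 to 1); they miss things now and then, are a little off and sometimes report something else, mostly with a low value. They report only what shows in the picture. A call takes as long as a camera call.
- vision.spot_in(camera, thing): "bbox" ([left, top, right, bottom] in pixels, round what is visible of it).
The state is a dict: "time": time; "joint_positions": joint angles; "qd": joint speeds; "joint_torque": joint torques, N m; "position": TCP position; "tool_rot": TCP orientation; "ft_force": force on the tool from outside, world axes, zero at the start; "torque": the same for the moment, N m; "grip_width": opening from 0.0 (shut) to 1.0 (fully open); "grip_force": force on a finger pad.
Only numpy, scipy, OpenCV 4.12 (cv2) and the standard library are available. Lean on these libraries where they do the work, as an engineer would, in place of code of your own. Each camera call takes 0.05 s, during which the arm holds its last target. There are 200 camera calls.

### The job

The tilting thread-reel frame is lying back on its rests. First flip its folded-up kickstand forward and down, over centre, until it is fully down against its stop; then take the frame by its wooden top bar, bring it upright and keep gripping the bar: the program finishes while still holding the frame upright, because it would tip back if let go. Leave the tape measure, the beeswax and the thread cone undisturbed.

Things in the scene. Friction and masses are not known exactly. Their poses are not given: they have to be found in the camera images.
- reel_stand: the fixed stand: dark steel plate 170 (x) x 200 (y) x 8 mm, screwed to the table. Its origin is at table level, right below the frame's hinge, in the middle of the frame. Its -x axis points to the front (about towards the robot), +x to the back (the way the frame leans), z up. All heights and offsets below are in these axes.
- frame_hinge (a point): middle of the hinge on which the frame tilts, 20 mm above the table; the hinge axis is the stand's y axis. Frame: two square steel posts (14 mm) at y = +-60 mm, 200 mm high, with a thread reel (62 mm diameter, 84 mm wide) on a hub behind them
- reel_frame (a joint): lean of the frame (rad): 0 upright, positive leaning back; it starts on two rests at 0.45. It swings freely and weighs about 0.9 kg, mostly behind the hinge: it falls back from upright. Raising it takes about 3 N at the bar, keeping it upright 1 N. The lowered kickstand's toe meets the plate at upright and stops the frame there; with the kickstand up it can fall forward to -0.6
- top_bar: round wooden bar, 14 mm diameter, 134 mm long along the stand's y axis, on top of the posts; origin at its middle, 200 mm from the hinge (220 mm above the table when upright, 200 mm when leaning back). Free space of 50 mm below it between the posts; it is a roller that turns on its own axis in the posts, so that the frame can tilt under fingers that grip it across
- kickstand (a joint): angle of the kickstand (rad) relative to the frame: 0 folded up along the post, 3.19 fully down on its stop, just past straight down. With the frame lying back, its heavy toe holds it at either end: dead centre is at about 0.25; below that it drops back to 0, above 0.6 it falls forward and down to its stop by itself within 1.5 s if nothing is in its way. Turning it takes less than 1 N at the toe
- kickstand_pivot (a point): the kickstand's pivot (hub) on a bracket outside the frame's right (-y) post: 45 mm in front of the frame's plane, 75 mm along the posts from the hinge, y = -78 mm. The pivot axis is parallel to the stand's y axis
- kickstand_toe (a point): grip point on the toe, a round steel cross bar (12 mm diameter) that sticks out 50 mm to the stand's -y side from the tip of the 10 mm rod; the point is on its axis, 22 mm from the free end. It circles the pivot axis at 81 mm. With the frame lying back, the folded kickstand points up and 0.45 rad back from vertical, toe about 180 mm above the table; it flips forward (stand's -x) and down
- tape_measure: bystander: teal tape measure, 64 x 80 x 25 mm; origin at its underside
- beeswax: bystander: round cake of beeswax, 48 mm diameter, 16 mm high; origin at its underside
- thread_cone: bystander: standing cream thread cone, 62 mm diameter, 98 mm high; origin at its underside

How it is judged:
On the way, in this order (a step that is already met when the one before it is completed fails the run):
1. the kickstand is fully down while the frame still leans back (value of joint kickstand above 3 rad and value of joint reel_frame above 0.25 rad), for 0.2 s.
2. the frame is upright, held by its top bar (value of joint reel_frame between -0.08 and 0.08 rad and contact force between the fingers and top_bar above 2 N), for 0.2 s.
At the end, for the whole second after the job is handed in: The kickstand is fully down (within 0.19 rad of its stop) and the frame stands still and upright (within 0.08 rad), with the fingers still holding its top bar (more than 2 N) (all of step 2 and value of joint kickstand above 3 rad and velocity of joint reel_frame between -0.1 and 0.1 rad/s); the arm keeps its last pose, push and grip.
It fails at once if the tape measure, the beeswax or the thread cone is shifted by more than 30 mm (distance of any of tape_measure, beeswax, thread_cone from where it was at the start of the episode above 0.03 m).
It fails at once if the thread cone is tipped (angle between thread_cone's own z axis and vertical above 0.5 rad).
It also fails if it takes over 43 s, if anything falls off the work surface, if the arm or the gripper's body presses on something with over 40 N, if the wrist force passes 120 N, or if a joint passes its speed limit or range.

## Working session

There is one attempt and no reset: what is moved stays moved. The work goes in short steps, Python scripts to look and compute and a tool call to move; the robot and the scene stay as the last step left them, time stands still between calls to the robot, and variables do not carry over. Pictures are saved under pics/ and viewed, at most 10 in all, crops included, and the job is handed in when it is done.

Besides the shell and the picture viewer there is one more tool, called after "Request:" as name(argument=value, ...) on one line, values as JSON. jog_arm: Moves the arm, as the interface text tells. Its arguments: {"type":"object","properties":{"increments":{"type":"array"},"grip_force":{"type":"number"}},"required":["increments"]}

```bash
mkdir -p pics; ls; python3 - <<'E'
from bench import ctrl, vision
import cv2,numpy as np
s=ctrl.get_state()
print({k:np.round(v,3).tolist() for k,v in s.items()})
for c in("side","top"):
    d=vision.get_image(c); cv2.imwrite(f"pics/{c}0.png",d["color"])
    print(c,d["fx"],d["fy"],d["cx"],d["cy"],d["k1"],np.round(d["extrinsics"],4).tolist())
    for t in("reel_stand","top_bar","kickstand","kickstand_toe","kickstand_pivot","reel_frame","tape_measure","beeswax","thread_cone"):
        print(t,[(np.round(b["bbox"]).tolist(),round(b["conf"],2)) for b in vision.spot_in(c,t)[:2]])
E
```

```text
pics
{'time': 0.0, 'joint_positions': [1.328, 0.322, -0.07, 1.452, 0.023, 1.371, -0.057], 'qd': [0.0, -0.0, -0.001, -0.001, -0.001, 0.0, -0.001], 'joint_torque': [0.0, -49.129, -0.404, -31.253, -0.064, 0.044, 0.0], 'position': [0.165, -0.628, 0.221], 'tool_rot': [-3.114, -0.402, 0.001], 'ft_force': [-0.141, 0.416, -0.416], 'torque': [-0.026, 0.035, -0.022], 'grip_force': 0.0, 'grip_width': 0.998}
side 371.58524191803224 371.58524191803224 319.1348301510907 204.21113825686183 0.01842086632597655 [[-0.9578, -0.2865, 0.0207, 0.6102], [-0.1834, 0.5545, -0.8117, 0.029], [0.2211, -0.7813, -0.5837, 1.0682], [0.0, 0.0, 0.0, 1.0]]
reel_stand [([290.0, 149.0, 367.0, 259.0], 0.94)]
top_bar [([295.0, 150.0, 314.0, 172.0], 0.61)]
kickstand [([336.0, 145.0, 353.0, 185.0], 0.55)]
kickstand_toe [([332.0, 144.0, 351.0, 185.0], 0.75)]
kickstand_pivot [([335.0, 148.0, 352.0, 180.0], 0.48)]
reel_frame [([294.0, 147.0, 350.0, 240.0], 0.68)]
tape_measure [([343.0, 309.0, 385.0, 345.0], 0.87)]
beeswax [([283.0, 283.0, 304.0, 306.0], 0.76), ([296.0, 147.0, 312.0, 173.0], 0.6)]
thread_cone [([245.0, 214.0, 269.0, 250.0], 0.85)]
top 458.1339948177736 458.1339948177736 319.5975455605178 203.20123257075346 -0.07436338359354588 [[0.0016, -1.0, 0.0043, 0.3213], [-0.9989, -0.0018, -0.0465, 0.5515], [0.0466, -0.0042, -0.9989, 1.1518], [0.0, 0.0, 0.0, 1.0]]
reel_stand [([315.0, 173.0, 417.0, 246.0], 0.66)]
top_bar [([326.0, 170.0, 387.0, 177.0], 0.95), ([324.0, 172.0, 415.0, 224.0], 0.56)]
kickstand [([384.0, 198.0, 417.0, 222.0], 0.54)]
kickstand_toe [([387.0, 199.0, 415.0, 226.0], 0.5)]
kickstand_pivot [([380.0, 199.0, 415.0, 225.0], 0.73), ([224.0, 251.0, 253.0, 283.0], 0.44)]
reel_frame [([323.0, 172.0, 417.0, 222.0], 0.78)]
tape_measure [([226.0, 253.0, 252.0, 282.0], 0.71)]
beeswax [([243.0, 194.0, 264.0, 212.0], 0.52)]
thread_cone [([292.0, 131.0, 317.0, 158.0], 0.96)]
```

```bash
python3 - <<'E'
import cv2
a=cv2.imread("pics/side0.png")[120:360,220:540]; b=cv2.imread("pics/top0.png")[110:300,210:530]
cv2.imwrite("pics/side0c.png",cv2.resize(a,None,fx=2.5,fy=2.5,interpolation=cv2.INTER_CUBIC))
cv2.imwrite("pics/top0c.png",cv2.resize(b,None,fx=2.5,fy=2.5,interpolation=cv2.INTER_CUBIC))
E
```

```text
(no output)
```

View pics/side0c.png

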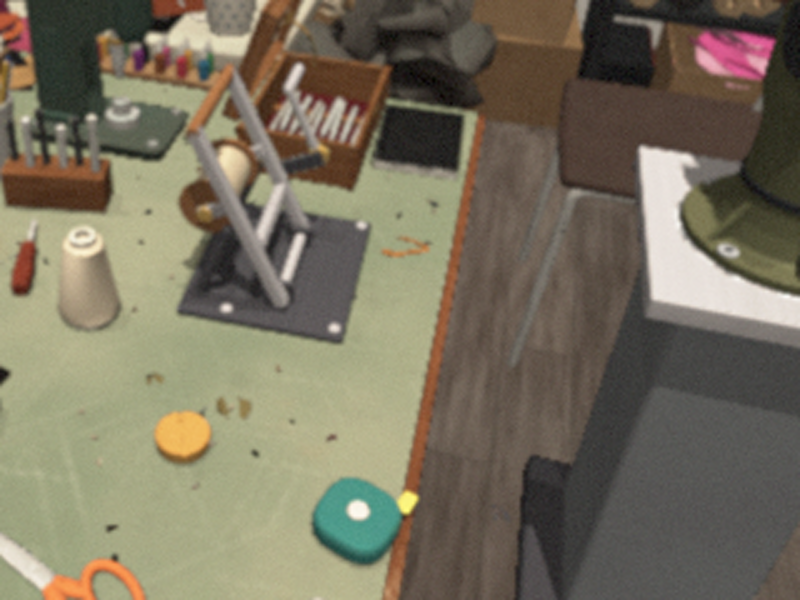

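View pics/top0c.png

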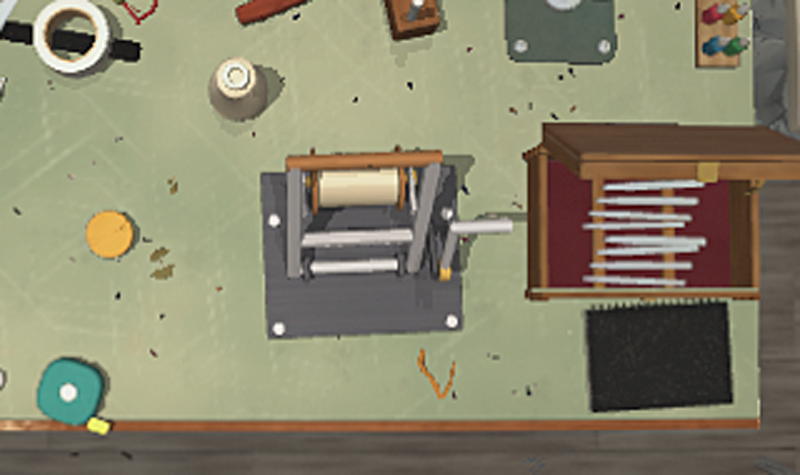

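The pictures show the frame leaning back. The bar ends are at about side crop (193,132)/(230,72) and top crop (287,161)/(442,156). The toe's free end is at top crop (512,226), next to an open wooden box on the -y side. The bystanders are well away at left. I'll fit the stand pose next.

```bash
cat > h.py <<'E'
import numpy as np
from bench import vision
from scipy.optimize import least_squares
from scipy.spatial.transform import Rotation as R
def proj(d,P):
    P=np.atleast_2d(P); E=np.array(d["extrinsics"]); c=P@E[:3,:3].T+E[:3,3]
    s=c[:,:2]/c[:,2:]; s=s*(1+d["k1"]*(s**2).sum(1,keepdims=True))
    return s*[d["fx"],d["fy"]]+[d["cx"],d["cy"]]
def toworld(p,P):
    c,s=np.cos(p[2]),np.sin(p[2]); P=np.atleast_2d(P)
    return P@np.array([[c,-s,0],[s,c,0],[0,0,1]]).T+[p[0],p[1],0]
E
python3 - <<'E'
from h import *
T=vision.get_image("top");S=vision.get_image("side")
bx,bz=.2*np.sin(.45),.02+.2*np.cos(.45)
def model(p):
    o=p[3]; f=p[4]
    pl=[[o+.085,.1,.008],[o-.085,.1,.008],[o-.085,-.1,.008],[o+.085,-.1,.008]]
    return [(T,[[bx,.067,bz],[bx,-.067,bz],[-.008,-.078,.107],[.0273,f,.18],pl[0],pl[1],pl[2]]),
            (S,[[bx,.067,bz],[bx,-.067,bz],[.0273,f,.18],pl[0],pl[1],pl[2]])]
obs=[np.array([[287,161],[442,156],[445,273],[512,226],[262,173],[268,338],[463,328]])/2.5+[210,110],
     np.array([[193,134],[230,72],[299,68],[181,311],[341,340],[370,222]])/2.5+[220,120]]
def res(p): return np.concatenate([(proj(d,toworld(p,P))-o).ravel() for (d,P),o in zip(model(p),obs)])
r=least_squares(res,[.55,-.05,0,0,-.128],loss="soft_l1")
print(np.round(r.x,4)); print(np.round(res(r.x).reshape(-1,2),1))
p=r.x; np.save("p.npy",p)
for n,P in dict(bar=[bx,0,bz],barup=[0,0,.22],toe=[.0273,p[4]+.022,.18],piv=[-.008,-.078,.107]).items(): print(n,np.round(toworld(p,P),4))
# box corners rays at z=0.. heights
E0=np.array(T["extrinsics"]);import cv2
E
```

```text
[ 0.5168  0.2381  0.0552  0.0161 -0.1244]
[[ 1.1  1.8]
 [ 1.5  0.6]
 [ 1.3 -1.6]
 [-0.1 -0.6]
 [-3.5  0.1]
 [-2.3  0.7]
 [-1.9  0.4]
 [ 0.3 -1. ]
 [ 0.2 -2.3]
 [-0.6 -0.6]
 [-3.   0. ]
 [ 0.3  0.5]
 [-0.6  0.3]]
bar [[0.6036 0.2429 0.2001]]
barup [[0.5168 0.2381 0.22  ]]
toe [[0.5497 0.1374 0.18  ]]
piv [[0.5131 0.1598 0.107 ]]
```

```bash
cat >> h.py <<'E'
from bench import ctrl
def go(pos,yaw=None,s=None):
    s=s or ctrl.get_state(); R0=R.from_rotvec(s["tool_rot"]); p0=np.array(s["position"])
    t=1000*R0.inv().apply(np.array(pos)-p0)
    w=np.zeros(3)
    if yaw is not None: # tool y along world heading yaw, tool z down
        y=np.array([np.cos(yaw),np.sin(yaw),0]);z=np.array([0,0,-1]);Rt=R.from_matrix(np.c_[np.cross(y,z),y,z])
        w=(R0.inv()*Rt).as_rotvec()
    print("t",np.round(t,1),"w",np.round(w,3),"| pos",np.round(p0,4),"f",np.round(s["ft_force"],1),"gw",round(s["grip_width"],3),"t",round(s["time"],2),"q",np.round(s["joint_positions"],2))
E
python3 - <<'E'
from h import *
p=np.load("p.npy"); s=ctrl.get_state()
print(R.from_rotvec(s["tool_rot"]).as_matrix().round(3))
yw=p[2]
for y in(yw,yw+np.pi):
    go([.42,-.35,.34],y,s)
    go(toworld(p,[.0273+.035,-.106,.3])[0],y,s)
print(toworld(p,[.0273+.035,-.106,.3]))
E
```

```text
[[ 0.967  0.254 -0.   ]
 [ 0.254 -0.967 -0.   ]
 [-0.     0.    -1.   ]]
t [ 317.4 -204.8 -117.4] w [ 0.     0.    -1.369] | pos [ 0.165  -0.6287  0.2226] f [ 0.1  0.2 -0.2] gw 0.998 t 1.1 q [ 1.33  0.32 -0.07  1.45  0.02  1.37 -0.06]
t [ 600.1 -632.7  -77.5] w [ 0.     0.    -1.369] | pos [ 0.165  -0.6287  0.2226] f [ 0.1  0.2 -0.2] gw 0.998 t 1.1 q [ 1.33  0.32 -0.07  1.45  0.02  1.37 -0.06]
t [ 317.4 -204.8 -117.4] w [ 0.    -0.     1.772] | pos [ 0.165  -0.6287  0.2226] f [ 0.1  0.2 -0.2] gw 0.998 t 1.1 q [ 1.33  0.32 -0.07  1.45  0.02  1.37 -0.06]
t [ 600.1 -632.7  -77.5] w [ 0.    -0.     1.772] | pos [ 0.165  -0.6287  0.2226] f [ 0.1  0.2 -0.2] gw 0.998 t 1.1 q [ 1.33  0.32 -0.07  1.45  0.02  1.37 -0.06]
[[0.58481265 0.13568577 0.3       ]]
```

View pics/side0.png

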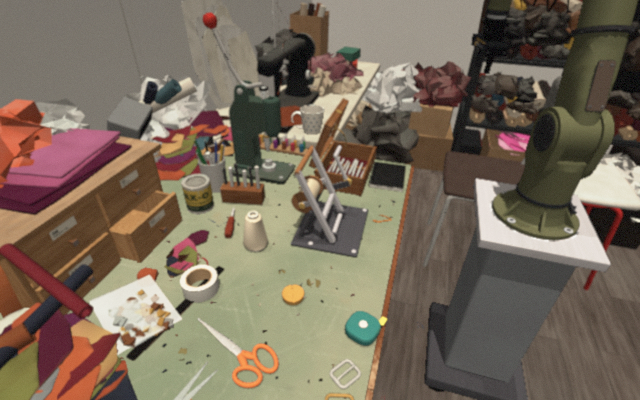

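Request:
jog_arm(increments=[{"tx": 40, "ty": -15, "tz": -20, "wz": -0.12, "gripper": 0}, {"tx": 75, "ty": -30, "tz": -45, "wz": -0.24, "gripper": 0}, {"tx": 110, "ty": -45, "tz": -70, "wz": -0.36, "gripper": 0}, {"tx": 145, "ty": -60, "tz": -90, "wz": -0.48, "gripper": 0}, {"tx": 175, "ty": -75, "tz": -115, "wz": -0.6, "gripper": 0}])

```text
validation failed for argument at $.in...
```

```bash
python3 - <<'E'
from h import *
p=np.load("p.npy"); s=ctrl.get_state()
go([.5,-.25,.42],p[2],s)
go(toworld(p,[.0273+.035,-.106,.42])[0],p[2],s)
T=vision.get_image("top");S=vision.get_image("side")
def tri(a,b):
    f=lambda X:np.r_[proj(T,X)[0]-a,proj(S,X)[0]-b]
    r=least_squares(f,[.55,.08,.1]);return r.x.round(3),r.fun.round(1)
print("lid",tri(np.array([545,125])/2.5+[210,110],np.array([345,97])))
print("boxcorner",tri(np.array([530,295])/2.5+[210,110],np.array([352,185])/2.5+[220,120]))
for t in("toe",): print(proj(S,toworld(p,[.0273,-.106,.18])))
E
```

```text
t [ 420.1 -281.2 -197.5] w [ 0.     0.    -1.369] | pos [ 0.165  -0.6287  0.2226] f [ 0.1  0.2 -0.2] gw 0.998 t 1.1 q [ 1.33  0.32 -0.07  1.45  0.02  1.37 -0.06]
t [ 600.1 -632.7 -197.5] w [ 0.     0.    -1.369] | pos [ 0.165  -0.6287  0.2226] f [ 0.1  0.2 -0.2] gw 0.998 t 1.1 q [ 1.33  0.32 -0.07  1.45  0.02  1.37 -0.06]
lid (array([0.593, 0.111, 0.312]), array([  3.5,  14.1, -19. ,  -1.5]))
boxcorner (array([0.488, 0.06 , 0.004]), array([ 0. ,  0.1, -0.1, -0. ]))
[[337.70099297 149.67653419]]
```

Request:
jog_arm(increments=[{"tx": 40, "ty": -15, "tz": -20, "wx": 0, "wy": 0, "wz": -0.12, "gripper": 0}, {"tx": 75, "ty": -30, "tz": -45, "wx": 0, "wy": 0, "wz": -0.24, "gripper": 0}, {"tx": 110, "ty": -45, "tz": -70, "wx": 0, "wy": 0, "wz": -0.36, "gripper": 0}, {"tx": 145, "ty": -60, "tz": -90, "wx": 0, "wy": 0, "wz": -0.48, "gripper": 0}, {"tx": 175, "ty": -75, "tz": -115, "wx": 0, "wy": 0, "wz": -0.6, "gripper": 0}])

```text
time: 1.62
position: [0.3076, -0.5178, 0.3299]
tool_rot: [-2.853, -1.314, -0.0]
ft_force: [0.6, -1.0, -0.5]
grip_width: 0.707
grip_force: 0.0
```

```bash
python3 - <<'E'
from h import *
p=np.load("p.npy"); s=ctrl.get_state()
go([.55,-.2,.42],p[2],s)
go(toworld(p,[.0273+.035,-.106,.42])[0],p[2],s)
T=vision.get_image("top");S=vision.get_image("side")
def tri(a,b):
    f=lambda X:np.r_[proj(T,X)[0]-a,proj(S,X)[0]-b]
    r=least_squares(f,[.55,.08,.1]);return r.x.round(3),r.fun.round(1)
print("lidfar",tri(np.array([810,125])/2.5+[210,110],np.array([345,97])))
E
```

```text
t [399.1 -22.4 -89.9] w [-0.    -0.    -0.763] | pos [ 0.3076 -0.5178  0.3299] f [ 0.6 -1.  -0.5] gw 0.707 t 1.62 q [ 1.19  0.2  -0.24  1.39  0.05  1.55  0.25]
t [ 676.8 -214.2  -89.8] w [-0.    -0.    -0.763] | pos [ 0.3076 -0.5178  0.3299] f [ 0.6 -1.  -0.5] gw 0.707 t 1.62 q [ 1.19  0.2  -0.24  1.39  0.05  1.55  0.25]
lidfar (array([ 0.623, -0.136,  0.224]), array([ 1.2,  5.2, -7.9, -0.6]))
```

Request:
jog_arm(increments=[{"tx": 40, "ty": 0, "tz": -10, "wx": 0, "wy": 0, "wz": -0.1, "gripper": 0}, {"tx": 80, "ty": -3, "tz": -25, "wx": 0, "wy": 0, "wz": -0.2, "gripper": 0}, {"tx": 120, "ty": -5, "tz": -40, "wx": 0, "wy": 0, "wz": -0.3, "gripper": 0}, {"tx": 155, "ty": -8, "tz": -60, "wx": 0, "wy": 0, "wz": -0.4, "gripper": 0}, {"tx": 190, "ty": -10, "tz": -75, "wx": 0, "wy": 0, "wz": -0.5, "gripper": 0}])

```text
time: 2.13
position: [0.4237, -0.3679, 0.4056]
tool_rot: [2.441, 1.976, -0.0]
ft_force: [0.3, -0.3, 0.9]
grip_width: 0.233
grip_force: 0.0
```

```bash
python3 - <<'E'
from h import *
p=np.load("p.npy"); s=ctrl.get_state()
go(toworld(p,[.0273+.035,-.106,.42])[0],p[2],s)
E
```

```text
t [526.1  52.6 -14.8] w [ 0.001  0.001 -0.265] | pos [ 0.4237 -0.3679  0.4056] f [ 0.3 -0.3  0.9] gw 0.233 t 2.13 q [ 1.02  0.13 -0.4   1.33  0.05  1.69  0.42]
```

Request:
jog_arm(increments=[{"tx": 41, "ty": 4, "tz": -5, "wx": 0, "wy": 0, "wz": -0.05, "gripper": 0}, {"tx": 82, "ty": 8, "tz": -10, "wx": 0, "wy": 0, "wz": -0.1, "gripper": 0}, {"tx": 123, "ty": 12, "tz": -15, "wx": 0, "wy": 0, "wz": -0.15, "gripper": 0}, {"tx": 164, "ty": 16, "tz": -15, "wx": 0, "wy": 0, "wz": -0.2, "gripper": 0}, {"tx": 205, "ty": 20, "tz": -15, "wx": 0, "wy": 0, "wz": -0.265, "gripper": 0}])

```text
time: 2.55
position: [0.4864, -0.1717, 0.4197]
tool_rot: [2.162, 2.277, -0.0]
ft_force: [1.5, -0.0, 0.2]
grip_width: 0.006
grip_force: 0.0
```

```bash
python3 - <<'E'
from h import *
p=np.load("p.npy"); s=ctrl.get_state()
go(toworld(p,[.0273+.035,-.106,.42])[0],p[2],s)
E
```

```text
t [301.8 114.3  -0.5] w [ 0.001  0.001 -0.003] | pos [ 0.4864 -0.1717  0.4197] f [ 1.5 -0.   0.2] gw 0.006 t 2.55 q [ 0.84  0.04 -0.57  1.4   0.02  1.71  0.33]
```

Request:
jog_arm(increments=[{"tx": 39, "ty": 13, "tz": 0, "wx": 0, "wy": 0, "wz": 0, "gripper": 0}, {"tx": 78, "ty": 27, "tz": 0, "wx": 0, "wy": 0, "wz": 0, "gripper": 0}, {"tx": 116, "ty": 41, "tz": 0, "wx": 0, "wy": 0, "wz": 0, "gripper": 0}, {"tx": 154, "ty": 55, "tz": 0, "wx": 0, "wy": 0, "wz": 0, "gripper": 0}, {"tx": 192, "ty": 70, "tz": 0, "wx": 0, "wy": 0, "wz": 0, "gripper": 0}])

```text
time: 2.97
position: [0.5464, 0.0234, 0.4195]
tool_rot: [2.165, 2.274, -0.0]
ft_force: [1.2, -0.7, 1.0]
grip_width: 0.005
grip_force: 0.0
```

Request:
jog_arm(increments=[{"tx": 38, "ty": 14, "tz": 0, "wx": 0, "wy": 0, "wz": 0, "gripper": 0}, {"tx": 74, "ty": 29, "tz": 0, "wx": 0, "wy": 0, "wz": 0, "gripper": 0}, {"tx": 110, "ty": 44, "tz": 0, "wx": 0, "wy": 0, "wz": 0, "gripper": 0}, {"tx": 110, "ty": 44, "tz": 0, "wx": 0, "wy": 0, "wz": 0, "gripper": 0}, {"tx": 110, "ty": 44, "tz": 0, "wx": 0, "wy": 0, "wz": 0, "gripper": 0}])

```text
time: 3.38
position: [0.5843, 0.1371, 0.4182]
tool_rot: [-2.156, -2.281, 0.0]
ft_force: [-0.7, -0.8, -0.8]
grip_width: 0.001
grip_force: 0.0
```

```bash
python3 - <<'E'
from h import *
import cv2
p=np.load("p.npy"); s=ctrl.get_state()
for z in(.3,.16): go(toworld(p,[.0273+.038,-.106,z])[0],p[2],s)
S=vision.get_image("side")["color"][50:290,220:540];cv2.imwrite("pics/s1.png",cv2.resize(S,None,fx=2.5,fy=2.5,interpolation=cv2.INTER_CUBIC))
E
```

```text
t [ -1.7   3.7 118.2] w [-0.002 -0.001  0.001] | pos [0.5843 0.1371 0.4182] f [-0.7 -0.8 -0.8] gw 0.001 t 3.38 q [ 0.35  0.29 -0.83  1.19  0.21  1.75 -0.37]
t [ -1.9   3.9 258.2] w [-0.002 -0.001  0.001] | pos [0.5843 0.1371 0.4182] f [-0.7 -0.8 -0.8] gw 0.001 t 3.38 q [ 0.35  0.29 -0.83  1.19  0.21  1.75 -0.37]
```

View pics/s1.png

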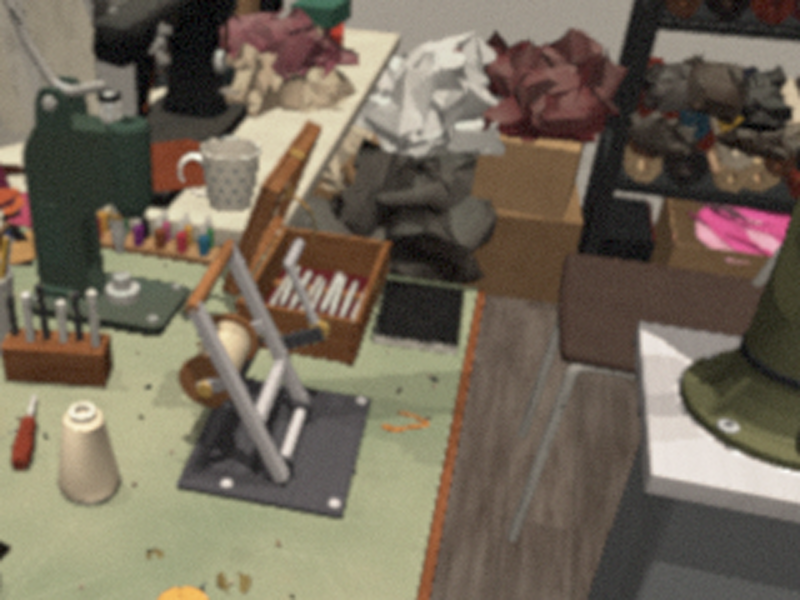

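```bash
python3 - <<'E'
from h import *
T=vision.get_image("top");S=vision.get_image("side")
def tri(a,b):
    f=lambda X:np.r_[proj(T,X)[0]-a,proj(S,X)[0]-b]
    r=least_squares(f,[.55,.08,.1]);return r.x.round(3),r.fun.round(1)
for b in([305,128],[275,180],[265,200],[250,225]):
  print(b,tri(np.array([580,178])/2.5+[210,110],np.array(b)/2.5+[220,50]))
print(tri(np.array([545,125])/2.5+[210,110],np.array([240,290])/2.5+[220,50]))
E
```

```text
[305, 128] (array([0.573, 0.083, 0.292]), array([ 1. ,  4.3, -5.9, -0.4]))
[275, 180] (array([0.589, 0.067, 0.225]), array([-0.1, -0.6,  0.7,  0.1]))
[265, 200] (array([0.595, 0.06 , 0.197]), array([-0.5, -2.2,  2.9,  0.2]))
[250, 225] (array([0.604, 0.052, 0.16 ]), array([-1.1, -4.6,  6.1,  0.5]))
(array([0.645, 0.057, 0.072]), array([ 0.9,  3.4, -4.4, -0.4]))
```

The picture shows the frame and toe unchanged, with the toe at crop (293,250). The lid's near edge is at y≈0.07, which leaves room for the gripper. Descending behind the toe.

Request:
jog_arm(increments=[{"tx": -2, "ty": 4, "tz": 40, "wx": 0, "wy": 0, "wz": 0, "gripper": 0}, {"tx": -2, "ty": 4, "tz": 80, "wx": 0, "wy": 0, "wz": 0, "gripper": 0}, {"tx": -2, "ty": 4, "tz": 120, "wx": 0, "wy": 0, "wz": 0, "gripper": 0}, {"tx": -2, "ty": 4, "tz": 160, "wx": 0, "wy": 0, "wz": 0, "gripper": 0}, {"tx": -2, "ty": 4, "tz": 195, "wx": 0, "wy": 0, "wz": 0, "gripper": 0}])

```text
time: 3.95
position: [0.5883, 0.129, 0.2221]
tool_rot: [2.168, 2.271, -0.002]
ft_force: [0.2, -0.4, -0.4]
grip_width: 0.001
grip_force: 0.0
```

```bash
python3 - <<'E'
from h import *
import cv2
p=np.load("p.npy"); s=ctrl.get_state()
go(toworld(p,[.0273+.035,-.106,.16])[0],p[2],s)
T=vision.get_image("top")["color"][110:270,290:490]
S=vision.get_image("side")["color"][70:230,240:440];cv2.imwrite("pics/s2.png",cv2.resize(np.hstack([S,T]),None,fx=2,fy=2,interpolation=cv2.INTER_CUBIC))
E
```

```text
t [ 7.  -3.2 62.1] w [-0.     0.002 -0.009] | pos [0.5883 0.129  0.2221] f [ 0.2 -0.4 -0.4] gw 0.001 t 3.95 q [ 0.4   0.32 -0.81  1.55  0.23  1.37 -0.39]
```

View pics/s2.png

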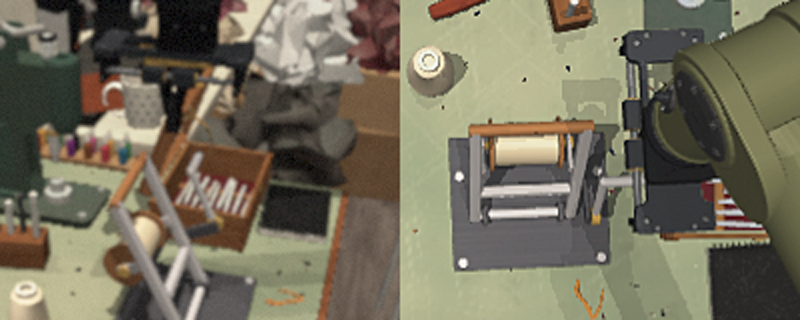

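Request:
jog_arm(increments=[{"tx": 10, "ty": -3, "tz": 0, "wx": 0, "wy": 0, "wz": 0, "gripper": 0}, {"tx": 10, "ty": -3, "tz": 20, "wx": 0, "wy": 0, "wz": 0, "gripper": 0}, {"tx": 10, "ty": -3, "tz": 40, "wx": 0, "wy": 0, "wz": 0, "gripper": 0}, {"tx": 10, "ty": -3, "tz": 60, "wx": 0, "wy": 0, "wz": 0, "gripper": 0}, {"tx": 10, "ty": -3, "tz": 62, "wx": 0, "wy": 0, "wz": 0, "gripper": 0}])

```text
time: 4.47
position: [0.5851, 0.1422, 0.1625]
tool_rot: [2.165, 2.277, -0.0]
ft_force: [-1.2, -0.6, -0.5]
grip_width: 0.005
grip_force: 0.0
```

```bash
python3 - <<'E'
from h import *
import cv2
p=np.load("p.npy"); s=ctrl.get_state()
go(toworld(p,[-.008-.045+.018,-.103,.16])[0],p[2],s)
T=vision.get_image("top")["color"][110:270,290:490]
S=vision.get_image("side")["color"][100:220,270:420];cv2.imwrite("pics/s3.png",cv2.resize(S,None,fx=4,fy=4,interpolation=cv2.INTER_CUBIC))
E
```

```text
t [ -4.  -97.9   2.5] w [-0.     0.    -0.005] | pos [0.5851 0.1422 0.1625] f [-1.2 -0.6 -0.5] gw 0.005 t 4.47 q [ 0.37  0.36 -0.81  1.63  0.27  1.27 -0.43]
```

View pics/s3.png

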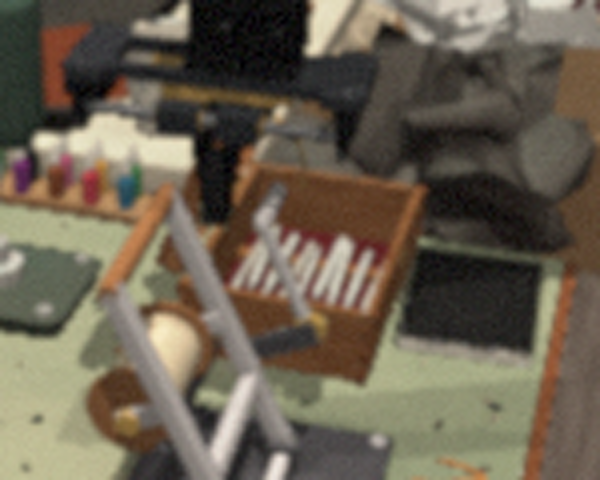

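The dark closed fingers (crop ~215,210) are behind the toe (270,205). Pushing it forward over centre.

Request:
jog_arm(increments=[{"tx": -1, "ty": -18, "tz": 0, "wx": 0, "wy": 0, "wz": 0, "gripper": 0}, {"tx": -2, "ty": -35, "tz": 0, "wx": 0, "wy": 0, "wz": 0, "gripper": 0}, {"tx": -3, "ty": -52, "tz": 0, "wx": 0, "wy": 0, "wz": 0, "gripper": 0}, {"tx": -4, "ty": -68, "tz": 0, "wx": 0, "wy": 0, "wz": 0, "gripper": 0}, {"tx": -4, "ty": -82, "tz": 0, "wx": 0, "wy": 0, "wz": 0, "gripper": 0}])

```text
time: 4.98
position: [0.5044, 0.1349, 0.1654]
tool_rot: [2.162, 2.275, 0.005]
ft_force: [-0.5, -0.2, -0.3]
grip_width: 0.006
grip_force: 0.0
```

Request:
jog_arm(increments=[{"tx": 0, "ty": 0, "tz": 0, "wx": 0, "wy": 0, "wz": 0, "gripper": 0}, {"tx": 0, "ty": 0, "tz": -40, "wx": 0, "wy": 0, "wz": 0, "gripper": 0}, {"tx": 0, "ty": 0, "tz": -80, "wx": 0, "wy": 0, "wz": 0, "gripper": 0}, {"tx": 0, "ty": 0, "tz": -120, "wx": 0, "wy": 0, "wz": 0, "gripper": 0.5}, {"tx": 0, "ty": 0, "tz": -120, "wx": 0, "wy": 0, "wz": 0, "gripper": 0.8}])

```text
time: 5.4
position: [0.5084, 0.1363, 0.2927]
tool_rot: [2.156, 2.27, 0.02]
ft_force: [0.9, 0.9, 0.5]
grip_width: 0.087
grip_force: 0.0
```

```bash
python3 - <<'E'
from h import *
import cv2
p=np.load("p.npy"); s=ctrl.get_state()
bx,bz=.2*np.sin(.45),.02+.2*np.cos(.45)
go(toworld(p,[bx,0,.27])[0],p[2],s)
T=vision.get_image("top")["color"][110:270,290:490]
S=vision.get_image("side")["color"][70:230,240:440];cv2.imwrite("pics/s4.png",cv2.resize(np.hstack([S,T]),None,fx=2,fy=2,interpolation=cv2.INTER_CUBIC))
E
```

```text
t [101.5 100.1  24.4] w [ 0.017 -0.001 -0.004] | pos [0.5084 0.1363 0.2927] f [0.9 0.9 0.5] gw 0.087 t 5.4 q [ 0.51  0.07 -0.86  1.63  0.05  1.45 -0.3 ]
```

View pics/s4.png

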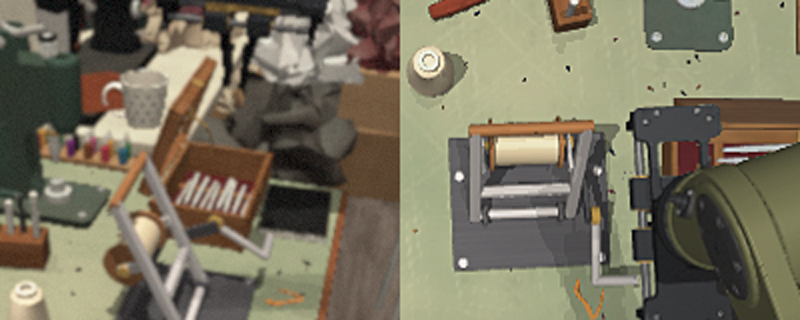

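The picture shows the kickstand in mid-fall (toe at side crop 268,240), past centre and clear. Moving above the bar while it falls.

Request:
jog_arm(increments=[{"tx": 28, "ty": 28, "tz": 0, "wx": 0, "wy": 0, "wz": 0, "gripper": 0.7}, {"tx": 55, "ty": 55, "tz": 0, "wx": 0.01, "wy": 0, "wz": 0, "gripper": 0.7}, {"tx": 80, "ty": 80, "tz": 0, "wx": 0.017, "wy": 0, "wz": 0, "gripper": 0.7}, {"tx": 105, "ty": 103, "tz": 5, "wx": 0.017, "wy": 0, "wz": 0, "gripper": 0.7}, {"tx": 105, "ty": 103, "tz": 10, "wx": 0.017, "wy": 0, "wz": 0, "gripper": 0.7}])

```text
time: 5.92
position: [0.6023, 0.2501, 0.2685]
tool_rot: [-2.145, -2.269, 0.017]
ft_force: [-2.1, -0.6, -1.0]
grip_width: 0.542
grip_force: 0.0
```

Request:
jog_arm(increments=[{"tx": 0, "ty": 0, "tz": 0, "wx": 0, "wy": 0, "wz": 0, "gripper": 0.7}, {"tx": 0, "ty": 0, "tz": 0, "wx": 0, "wy": 0, "wz": 0, "gripper": 0.7}, {"tx": 0, "ty": 0, "tz": 0, "wx": 0, "wy": 0, "wz": 0, "gripper": 0.7}, {"tx": 0, "ty": 0, "tz": 0, "wx": 0, "wy": 0, "wz": 0, "gripper": 0.7}, {"tx": 0, "ty": 0, "tz": 0, "wx": 0, "wy": 0, "wz": 0, "gripper": 0.7}])

```text
time: 6.33
position: [0.6011, 0.2429, 0.2734]
tool_rot: [-2.159, -2.269, 0.018]
ft_force: [-0.2, 1.2, -0.3]
grip_width: 0.698
grip_force: 0.0
```

```bash
python3 - <<'E'
from h import *
import cv2
p=np.load("p.npy"); s=ctrl.get_state()
bx,bz=.2*np.sin(.45),.02+.2*np.cos(.45)
go(toworld(p,[bx+.003,0.003,bz-.019])[0],p[2],s)
T=vision.get_image("top")["color"][110:270,290:490]
S=vision.get_image("side")["color"][70:230,240:440];cv2.imwrite("pics/s5.png",cv2.resize(np.hstack([S,T]),None,fx=2,fy=2,interpolation=cv2.INTER_CUBIC))
E
```

```text
t [ 3.   6.9 92.2] w [-0.015  0.001 -0.006] | pos [0.6011 0.2429 0.2734] f [-0.2  1.2 -0.3] gw 0.698 t 6.33 q [ 0.2   0.44 -0.88  1.34  0.32  1.53 -0.59]
```

View pics/s5.png

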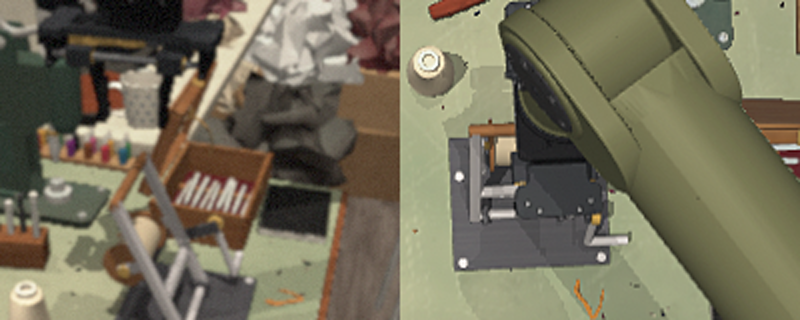

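The picture shows the kickstand hanging down (toe at side crop 235,262), with the open fingers straddling the bar line. Lowering onto the bar.

Request:
jog_arm(increments=[{"tx": 3, "ty": 7, "tz": 20, "wx": -0.015, "wy": 0, "wz": 0, "gripper": 0.7}, {"tx": 3, "ty": 7, "tz": 45, "wx": -0.015, "wy": 0, "wz": 0, "gripper": 0.7}, {"tx": 3, "ty": 7, "tz": 70, "wx": -0.015, "wy": 0, "wz": 0, "gripper": 0.7}, {"tx": 3, "ty": 7, "tz": 92, "wx": -0.015, "wy": 0, "wz": 0, "gripper": 0.7}, {"tx": 3, "ty": 7, "tz": 92, "wx": -0.015, "wy": 0, "wz": 0, "gripper": 0.7}])

```text
time: 6.85
position: [0.6039, 0.2451, 0.1755]
tool_rot: [-2.162, -2.274, 0.014]
ft_force: [-0.1, -0.9, -0.4]
grip_width: 0.699
grip_force: 0.0
```

```bash
python3 - <<'E'
from h import *
import cv2
p=np.load("p.npy"); s=ctrl.get_state()
bx,bz=.2*np.sin(.45),.02+.2*np.cos(.45)
go(toworld(p,[bx+.003,0.003,bz-.019])[0],p[2],s)
S=vision.get_image("side")["color"][100:250,260:420];cv2.imwrite("pics/s6.png",cv2.resize(S,None,fx=4,fy=4,interpolation=cv2.INTER_CUBIC))
E
```

```text
t [ 0.8  2.5 -5.6] w [-0.009  0.003 -0.005] | pos [0.6039 0.2451 0.1755] f [-0.1 -0.9 -0.4] gw 0.699 t 6.85 q [ 0.2   0.49 -0.85  1.48  0.37  1.35 -0.63]
```

View pics/s6.png

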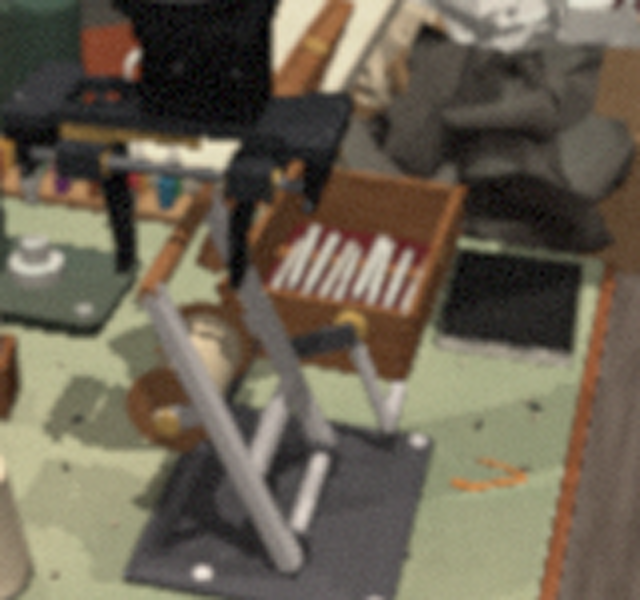

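The fingers (crop 122,270 and 238,280) straddle the bar (180,245), and the kickstand is down. Closing on the bar.

Request:
jog_arm(increments=[{"tx": 0, "ty": 2, "tz": -5, "wx": 0, "wy": 0, "wz": 0, "gripper": 0.4}, {"tx": 0, "ty": 2, "tz": -5, "wx": 0, "wy": 0, "wz": 0, "gripper": 0.1}, {"tx": 0, "ty": 2, "tz": -5, "wx": 0, "wy": 0, "wz": 0, "gripper": 0}, {"tx": 0, "ty": 2, "tz": -5, "wx": 0, "wy": 0, "wz": 0, "gripper": 0}, {"tx": 0, "ty": 2, "tz": -5, "wx": 0, "wy": 0, "wz": 0, "gripper": 0}], grip_force=15)

```text
time: 7.32
position: [0.6087, 0.2478, 0.1861]
tool_rot: [-2.164, -2.277, 0.0]
ft_force: [0.2, 0.3, -0.2]
grip_width: 0.408
grip_force: 0.0
```

Request:
jog_arm(increments=[{"tx": 0, "ty": 0, "tz": 0, "wx": 0, "wy": 0, "wz": 0, "gripper": 0}, {"tx": 0, "ty": 0, "tz": 0, "wx": 0, "wy": 0, "wz": 0, "gripper": 0}, {"tx": 0, "ty": 0, "tz": 0, "wx": 0, "wy": 0, "wz": 0, "gripper": 0}, {"tx": 0, "ty": 0, "tz": 0, "wx": 0, "wy": 0, "wz": 0, "gripper": 0}, {"tx": 0, "ty": 0, "tz": 0, "wx": 0, "wy": 0, "wz": 0, "gripper": 0}])

```text
time: 7.73
position: [0.6045, 0.2474, 0.1844]
tool_rot: [-2.159, -2.275, 0.014]
ft_force: [-9.0, -2.0, 3.5]
grip_width: 0.153
grip_force: 15.0
```

```bash
python3 - <<'E'
from h import *
p=np.load("p.npy"); s=ctrl.get_state()
print(s["grip_force"])
for a in(.45,.36,.27,.18,.09,0): # arc relative to gripped position
    d=[.2*(np.sin(a)-np.sin(.45)),0,.2*(np.cos(a)-np.cos(.45))]
    go(np.array(s["position"])+toworld([0,0,p[2]],d)[0],p[2],s)
E
```

```text
14.989581853151321
t [0. 0. 0.] w [-0.01   0.002 -0.003] | pos [0.6045 0.2474 0.1844] f [-9.  -2.   3.5] gw 0.153 t 7.73 q [ 0.2   0.49 -0.86  1.46  0.37  1.37 -0.63]
t [ -0.1 -16.6  -6.9] w [-0.01   0.002 -0.003] | pos [0.6045 0.2474 0.1844] f [-9.  -2.   3.5] gw 0.153 t 7.73 q [ 0.2   0.49 -0.86  1.46  0.37  1.37 -0.63]
t [ -0.1 -33.8 -12.3] w [-0.01   0.002 -0.003] | pos [0.6045 0.2474 0.1844] f [-9.  -2.   3.5] gw 0.153 t 7.73 q [ 0.2   0.49 -0.86  1.46  0.37  1.37 -0.63]
t [ -0.2 -51.3 -16.2] w [-0.01   0.002 -0.003] | pos [0.6045 0.2474 0.1844] f [-9.  -2.   3.5] gw 0.153 t 7.73 q [ 0.2   0.49 -0.86  1.46  0.37  1.37 -0.63]
t [ -0.2 -69.2 -18.4] w [-0.01   0.002 -0.003] | pos [0.6045 0.2474 0.1844] f [-9.  -2.   3.5] gw 0.153 t 7.73 q [ 0.2   0.49 -0.86  1.46  0.37  1.37 -0.63]
t [ -0.3 -87.2 -19.1] w [-0.01   0.002 -0.003] | pos [0.6045 0.2474 0.1844] f [-9.  -2.   3.5] gw 0.153 t 7.73 q [ 0.2   0.49 -0.86  1.46  0.37  1.37 -0.63]
```

Request:
jog_arm(increments=[{"tx": 0, "ty": -5, "tz": -2, "wx": 0, "wy": 0, "wz": 0, "gripper": 0}, {"tx": 0, "ty": -13, "tz": -5, "wx": 0, "wy": 0, "wz": 0, "gripper": 0}, {"tx": 0, "ty": -23, "tz": -9, "wx": 0, "wy": 0, "wz": 0, "gripper": 0}, {"tx": 0, "ty": -34, "tz": -12, "wx": 0, "wy": 0, "wz": 0, "gripper": 0}, {"tx": 0, "ty": -45, "tz": -15, "wx": 0, "wy": 0, "wz": 0, "gripper": 0}])

```text
time: 8.15
position: [0.5613, 0.2455, 0.1997]
tool_rot: [-2.162, -2.276, 0.004]
ft_force: [-1.8, 2.2, -8.8]
grip_width: 0.157
grip_force: 15.0
```

Request:
jog_arm(increments=[{"tx": 0, "ty": -10, "tz": -2, "wx": 0, "wy": 0, "wz": 0, "gripper": 0}, {"tx": 0, "ty": -20, "tz": -3, "wx": 0, "wy": 0, "wz": 0, "gripper": 0}, {"tx": 0, "ty": -29, "tz": -4, "wx": 0, "wy": 0, "wz": 0, "gripper": 0}, {"tx": 0, "ty": -35, "tz": -4, "wx": 0, "wy": 0, "wz": 0, "gripper": 0}, {"tx": 0, "ty": -39, "tz": -4, "wx": 0, "wy": 0, "wz": 0, "gripper": 0}])

```text
time: 8.57
position: [0.5235, 0.2438, 0.2045]
tool_rot: [-2.162, -2.277, 0.001]
ft_force: [0.0, 5.5, -9.2]
grip_width: 0.157
grip_force: 15.0
```

Request:
jog_arm(increments=[{"tx": 0, "ty": 0, "tz": 0, "wx": 0, "wy": 0, "wz": 0, "gripper": 0}, {"tx": 0, "ty": 0, "tz": 0, "wx": 0, "wy": 0, "wz": 0, "gripper": 0}, {"tx": 0, "ty": 0, "tz": 0, "wx": 0, "wy": 0, "wz": 0, "gripper": 0}, {"tx": 0, "ty": 0, "tz": 0, "wx": 0, "wy": 0, "wz": 0, "gripper": 0}, {"tx": 0, "ty": 0, "tz": 0, "wx": 0, "wy": 0, "wz": 0, "gripper": 0}])

```text
time: 8.98
position: [0.5249, 0.2439, 0.2044]
tool_rot: [-2.163, -2.276, 0.0]
ft_force: [-0.8, 4.4, -9.2]
grip_width: 0.152
grip_force: 15.0
```

```bash
python3 - <<'E'
from h import *
import cv2
p=np.load("p.npy"); s=ctrl.get_state()
go(toworld(p,[0,0.003,.22-.019])[0],p[2],s); print(s["grip_force"],np.linalg.norm(s["qd"]))
S=vision.get_image("side")["color"][100:250,260:420];cv2.imwrite("pics/s7.png",cv2.resize(S,None,fx=4,fy=4,interpolation=cv2.INTER_CUBIC))
E
```

```text
t [-2.4 -8.4  3.4] w [-0.002 -0.001 -0.004] | pos [0.5249 0.2439 0.2044] f [-0.8  4.4 -9.2] gw 0.152 t 8.98 q [ 0.3   0.3  -0.93  1.63  0.24  1.33 -0.61]
14.987219721078873 0.0029118857790803544
```

View pics/s7.png

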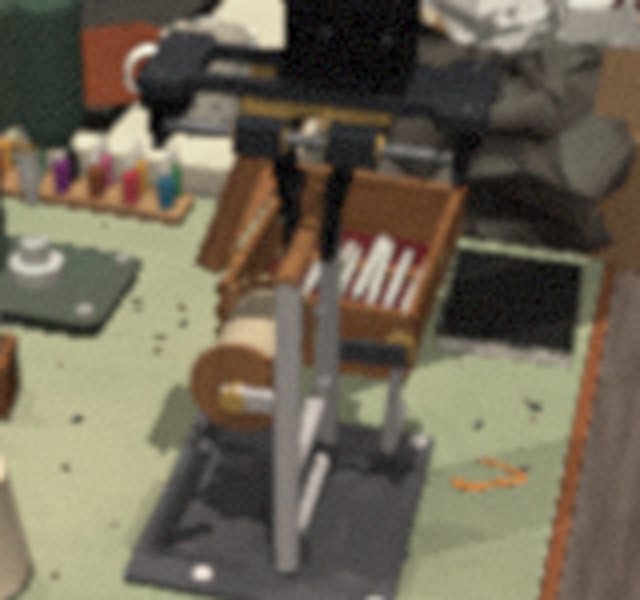

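Nearly upright: the bar is gripped (crop 300,260) and the kickstand hangs straight down. Lean is about 0.04 rad, so I'm moving a few mm further to the stop.

Request:
jog_arm(increments=[{"tx": 0, "ty": -2, "tz": 0, "wx": 0, "wy": 0, "wz": 0, "gripper": 0}, {"tx": 0, "ty": -4, "tz": 1, "wx": 0, "wy": 0, "wz": 0, "gripper": 0}, {"tx": 0, "ty": -6, "tz": 1, "wx": 0, "wy": 0, "wz": 0, "gripper": 0}, {"tx": 0, "ty": -6, "tz": 1, "wx": 0, "wy": 0, "wz": 0, "gripper": 0}, {"tx": 0, "ty": -6, "tz": 1, "wx": 0, "wy": 0, "wz": 0, "gripper": 0}])

```text
time: 9.45
position: [0.5191, 0.2436, 0.2044]
tool_rot: [-2.163, -2.277, -0.001]
ft_force: [0.4, 5.0, -1.3]
grip_width: 0.153
grip_force: 15.0
```

Request:
jog_arm(increments=[{"tx": 0, "ty": 0, "tz": 0, "wx": 0, "wy": 0, "wz": 0, "gripper": 0}, {"tx": 0, "ty": 0, "tz": 0, "wx": 0, "wy": 0, "wz": 0, "gripper": 0}, {"tx": 0, "ty": 0, "tz": 0, "wx": 0, "wy": 0, "wz": 0, "gripper": 0}, {"tx": 0, "ty": 0, "tz": 0, "wx": 0, "wy": 0, "wz": 0, "gripper": 0}, {"tx": 0, "ty": 0, "tz": 0, "wx": 0, "wy": 0, "wz": 0, "gripper": 0}])

```text
time: 9.87
position: [0.5192, 0.2437, 0.2044]
tool_rot: [-2.164, -2.277, -0.001]
ft_force: [0.1, 5.1, -1.5]
grip_width: 0.154
grip_force: 15.0
```

```bash
python3 -c "
from bench import ctrl
print(ctrl.close_job())"
```

```text
the job is handed in; nothing more can be done
None
```

I flipped the kickstand down, brought the frame upright and handed the job in at about 10 s, still gripping the top bar at 15 N; by arm travel the lean is about 0.01 rad, the last picture (just before the final 6 mm) showed the kickstand hanging straight down, the fingers stayed well away from all three bystanders, and no verdict was returned.

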